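# Bring a ratcheted writing slope down to its second notch

### The arm

A 7-joint arm with a two-finger parallel gripper is mounted at the origin on a cart in front of the work surface, level with it; the furniture and walls round the work are solid. World frame = base frame: x ahead of the robot, y to its left, z up, the work surface at z = 0. Lengths are in mm, angles in rad, forces in N, time in s.
With the tool pointing down it reaches from about 400 to 900 mm from the base axis. Payload 5.5 kg.
Tool frame: the origin (TCP) lies on the centre line of the jaws, within the pads' length; the fingertips stand 11 mm ahead of it and the grasp point (between the pads) lies 8 mm behind it; z points along the fingers, y is the line along which they close (so a half turn about z gives the same grasp; the last joint's range is limited). The gripper opens to 85 mm and grips with 20 to 120 N. Pads are 22 mm wide; open, the fingers measure 114 mm over their backs; the gripper's body (76 mm by 85 mm) begins 54 mm behind the grasp point. The pads swing forward as they close: fully open they stand 13 mm farther back than shut.
Start: joints at [-0.987, 0.501, -0.427, 1.55, 0.221, 1.138, -0.21], TCP at [204.924, 616.851, 242.31] pointing down, gripper open.
Joint ranges: [-2.88, 2.88], [-0.31, 2.03], [-1.54, 1.56], [0.2, 2.42], [-1.41, 4.55], [0.19, 2.02], [-2.57, 2.57]. Speed limits (rad/s): [2.57, 2.57, 3.14, 3.14, 3.14, 3.14, 3.14].

### API

Orientations are given as [roll, pitch, yaw] about the fixed x, y, z axes, in that order (R = Rz(yaw) Ry(pitch) Rx(roll)).
In Python, from plant import env gives the robot as it stands.
- The arm moves only by the tool jog_arm, never from a script. Its argument "deltas" is a list of rows, each a list of 3 entries, a list of its own where there are three numbers: the opening, from 0 (shut) to 1 (fully open), then the shift along the world's x, y, z in m, then the turn, a rotation vector about the world's x, y, z in degrees. In form: [[jaw, [dx, dy, dz], [wx, wy, wz]], ...]. A call has 1 to 12 rows; each row shifts and turns the commanded pose from where the row before left it; what a row does not reach is not made up. A row lasts 1/12 s, in which the tool goes at most 41.7 mm and 7.16 degrees, less where a joint would pass 70% of its speed; a pose out of reach is approached as far as the arm can. A call with a gripper value outside its range is refused whole. The fingers move at their own pace and stop on an object; "newtons" is the grip in N (left out, the last holds). Time passes only in rows, so rows that do not move let the fingers close. It gives the time, the measured TCP pose, the force, the opening and the grip force at its end, in the units of the state.
- env.sense(): the state, without advancing time (a new reading comes with each control period).
- env.get_image(name): name is "scene" or "top" or "wrist"; returns the picture (480x640x3 uint8, red, green, blue); there is no depth.
- env.camera_params(name): a dict with "mtx" (3x3 intrinsics, pixels), "R" (3x3) and "t" (3): a world point X has camera coordinates R X + t. Camera axes: x right, y down, z forward; pixel columns grow to the right and rows downward; lengths in mm; the calibration is good to about 2 mm. A picture is of the moment at which its call begins: read the wrist's pose just before it. camera_params takes no time and is no camera call; for the wrist camera it gives the pose at the moment of the call.
- env.sign_off(): hands the job in; it is judged then, once.
Trained networks look in the newest picture that a camera, given by its name, has taken for a name from the list of things; names that differ only in an ending like _2 or _b are one class to them, and where a whole thing is asked for, a point or a joint stands for the part that bears it (a point fixed in the world has none). Each returns a list of dicts, best first, with "conf" (0 to 1); they miss things now and then, are a little off and sometimes report something else, mostly with a low value. They report only what shows in the picture. A call takes as long as a camera call.
- env.boxes_of(camera, name): "bbox" ([left, top, right, bottom] in pixels, round what is visible of it).
- env.place_of(camera, name): "uv" ([column, row] in pixels: a listed point, or the origin of a listed thing).
The state is a dict: "time": time; "qpos": joint angles; "qvel": joint speeds; "tau": joint torques, N m; "tcp_pos": TCP position; "eef_rot": TCP orientation; "force": force on the tool from outside, world axes, zero at the start; "torque": the same for the moment, N m; "grip_width": opening from 0.0 (shut) to 1.0 (fully open); "grasp_force": force on a finger pad.
Only numpy, scipy, OpenCV 4.12 (cv2) and the standard library are available. Lean on these libraries where they do the work, as an engineer would, in place of code of your own. Each camera call takes 0.05 s, during which the arm holds its last target. There are 200 camera calls.

### The job

The writing slope on the counter was left too steep. It only clicks upward, so take its board by the hand slot, raise it past the top notch until the red pawls throw clear, bring it down flat under control without letting it drop so that the pawls reset, then raise it again and leave it resting on the second notch from the bottom. Leave the tape roll, stapler, marker and eraser where they are.

Things in the scene. Friction and masses are not known exactly. Their poses are not given: they have to be found in the camera images.
- stand: fixed desktop stand carrying the board: plywood box 200 x 232 x 44 mm, with a grey toothed steel quadrant on each side (at local y = +-136 mm, 5 mm thick, up to 155 mm high between local x = 0 and 130 mm). Origin on the counter straight below the middle of the hinge line, at the robot-side edge; x points away from the robot towards the back, y left along the hinge, z up
- hinge_mid (a point): middle of the board's hinge line, 58 mm above the counter; axes as the stand's. The plywood board (240 mm wide, 270 mm front to back, 10 mm thick, about 0.55 kg) turns about the y axis through it; its back edge rises
- grip_bar (a point): centre of the bar to grip: the strip of the board behind the hand slot, at its back edge, 22 mm wide (x), 124 mm long (y), 10 mm thick (z). 243 mm from the hinge along the board's x, 9 mm along its z. Axes are the board's: x up the slope from the hinge, z out of the writing face. Grip it along -z, square to the board, one finger in the slot, one behind the edge; 3 to 4 N lifts it
- slot (a point): centre of the hand slot, at mid thickness of the board, 210 mm from the hinge along the board's x; 44 mm (x) by 124 mm (y), open right through. Axes are the board's. Under slot and bar there is only the counter, about 60 mm below the board when it is flat
- board (a joint): board angle in rad: 0 = flat on its rubber bumpers, grows as the back edge rises, hard stop at 0.92. Five notches: let go, it rests at 0.14, 0.28 (the second), 0.41, 0.55 or 0.68; the pawls drop in once it is about 0.03 above such an angle. The pawls are thrown clear at about 0.85; then it moves down freely and falls if let go. They are set again below about 0.03
- pawl (a joint): angle in rad of the red pawls (one at each side edge of the board, on one shaft, with an over-centre spring): about 0 = engaged or ready, swinging out to about 0.3 and back as it rides over a tooth; about 0.75 = thrown clear, and stays so until the board is brought down flat
- tape_roll: roll of masking tape lying flat, 104 mm across, 25 mm high, to the right of the stand; origin at the centre of its underside; loose, to be left alone
- marker: black capped marker lying on the counter, 125 mm long (its y axis), 16 mm thick, left of the stand; origin at the centre of its underside; loose, to be left alone
- eraser: eraser in a grey sleeve, 23 x 52 x 13 mm, right of the stand; origin at the centre of its underside; loose, to be left alone
- stapler: long black heavy-duty stapler, 60 x 274 (its y axis) x 79 mm, at the counter's front edge, well right of the stand; origin at the centre of its underside; loose, to be left alone

How it is judged (in metres and radians):
On the way, in this order (a step that is already met when the one before it is completed fails the run):
1. the board is raised past the top notch and the pawls are thrown clear (value of joint pawl above 0.6 rad and value of joint board above 0.72 rad), for 0.1 s.
2. the board is brought down flat and the pawls are set again (value of joint board below 0.06 rad and value of joint pawl below 0.3 rad), for 0.1 s.
At the end, for the whole second after the job is handed in: the board rests on the second notch from the bottom (board joint between 0.25 and 0.31 rad), still, with the pawls engaged (pawl joint below 0.12) (value of joint board between 0.25 and 0.31 rad and value of joint pawl below 0.12 rad and velocity of joint board between -0.05 and 0.05 rad/s); the robot touches nothing.
It fails at once if the board is dropped: it falls faster than 1.2 rad/s with the pawls thrown clear (value of joint pawl above 0.5 rad and velocity of joint board below -1.2 rad/s).
It fails at once if the tape roll, marker, eraser or stapler is moved more than 30 mm (distance of any of tape_roll, marker, eraser, stapler from where it was at the start of the episode above 0.03 m).
It also fails if it takes over 42 s, if anything falls off the work surface, if the arm or the gripper's body presses on something with over 40 N, if the wrist force passes 120 N, or if a joint passes its speed limit or range.

## Working session

There is one attempt and no reset: what is moved stays moved. The work goes in short steps, Python scripts to look and compute and a tool call to move; the robot and the scene stay as the last step left them, time stands still between calls to the robot, and variables do not carry over. Pictures are saved under pics/ and viewed, at most 10 in all, crops included, and the job is handed in when it is done.

Besides the shell and the picture viewer there is one more tool, called by a JSON object that holds its "fn" and its "kwargs", one argument or row to a line. jog_arm: Moves the arm, as the interface text tells. Its arguments: {"type":"object","properties":{"deltas":{"type":"array","items":{"type":"array"}},"newtons":{"type":"number"}},"required":["deltas"]}

```bash
mkdir -p pics; ls; cat > h.py <<'E'
import numpy as np,cv2
from plant import env
def cam(c):
    p=env.camera_params(c); return [np.array(p[k],float) for k in('mtx','R','t')]
def proj(c,X):
    K,R,t=cam(c); q=(R@np.atleast_2d(X).T).T+t; q=q@K.T; return q[:,:2]/q[:,2:]
def ray(c,uv):
    K,R,t=cam(c); d=R.T@np.linalg.solve(K,[uv[0],uv[1],1]); return -R.T@t,d
def atz(c,uv,z):
    o,d=ray(c,uv); return o+d*(z-o[2])/d[2]
def save(c,n):
    im=env.get_image(c); cv2.imwrite(n,np.ascontiguousarray(im[:,:,::-1])); return im
E
python3 - <<'E'
from h import *
a=save('scene','pics/s0.png');b=save('top','pics/t0.png')
cv2.imwrite('pics/st0.png',cv2.resize(np.ascontiguousarray(np.vstack([a,b])[:,:,::-1]),(450,600)) ) if 0 else None
s=env.sense();print(s['tcp_pos'],s['eef_rot'],s['time'])
for c in('scene','top'):
  print(c,'campos',ray(c,(320,240))[0].round())
  for n in('stand','hinge_mid','grip_bar','slot','tape_roll','marker','eraser','stapler'):
    print(c,n,[(np.round(r['uv']),round(r['conf'],2)) for r in env.place_of(c,n)[:2]])
E
```

```text
pics
[204.8152509  616.28772912 241.38039223] [-3.13990006e+00 -8.56142461e-05  2.82081146e+00] 0.1
scene campos [ -75.  663. 1291.]
scene stand []
scene hinge_mid []
scene grip_bar [(array([244., 242.]), 0.76)]
scene slot [(array([250., 250.]), 0.68)]
scene tape_roll [(array([399., 256.]), 0.79)]
scene marker []
scene eraser []
scene stapler []
top campos [ 463.  -20. 1122.]
top stand [(array([242., 278.]), 0.68)]
top hinge_mid [(array([240., 276.]), 0.63)]
top grip_bar [(array([204., 184.]), 0.78), (array([462., 307.]), 0.31)]
top slot [(array([212., 197.]), 0.68)]
top tape_roll [(array([377., 295.]), 0.93)]
top marker [(array([164., 279.]), 0.59)]
top eraser [(array([308., 229.]), 0.71)]
top stapler [(array([206., 186.]), 0.75), (array([461., 306.]), 0.67)]
```

View pics/s0.png

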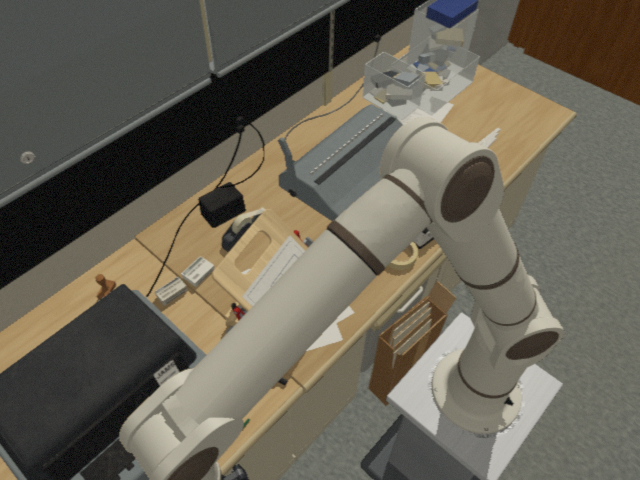

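View pics/t0.png

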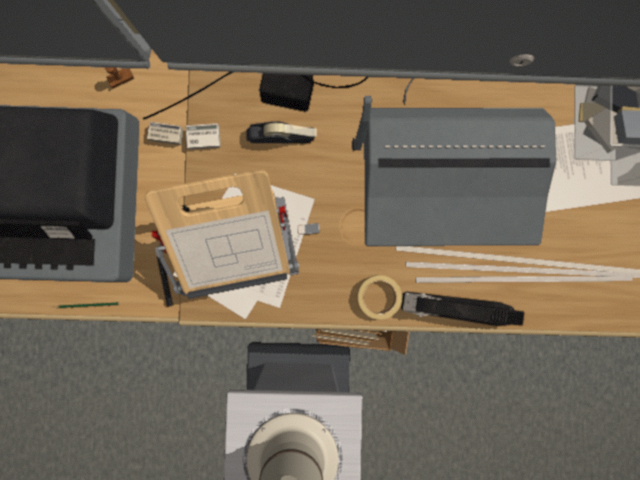

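```bash
python3 - <<'E'
from h import *
from scipy.optimize import least_squares
# params: hinge x,y, yaw, theta
obs=[('top',(240,276),'h'),('top',(242,278),'o'),('top',(204,184),'g'),('top',(212,197),'s'),('scene',(244,242),'g'),('scene',(250,250),'s')]
def pt(p,k):
    x,y,w,th=p; e=np.array([np.cos(w),np.sin(w),0]); z=np.array([0,0,1.])
    H=np.array([x,y,58.])
    if k=='h':return H
    if k=='o':return H-58*z
    r,n={'g':(243,9),'s':(210,9)}[k]
    return H+e*(r*np.cos(th)-n*np.sin(th))+z*(r*np.sin(th)+n*np.cos(th))
f=lambda p:np.concatenate([proj(c,pt(p,k))[0]-uv for c,uv,k in obs])
h0=atz('top',(240,276),58);print(h0)
for th in(.28,.55):
  r=least_squares(f,[h0[0],h0[1],0.3,th],loss='soft_l1');print(r.x,r.cost,f(r.x).round(1))
print('grip',pt(r.x,'g'))
for n,uv in dict(tape=(377,295),mark=(164,279),eraser=(308,229),stapler=(461,306)).items():print(n,atz('top',uv,0).round())
E
```

```text
[424.40116408 129.86727721  58.        ]
[4.25697456e+02 1.32168706e+02 2.45551635e-01 6.66631094e-01] 9.818301146184675 [-1.  -0.6  0.5 -3.4  3.  -0.2 -0.   1.3 -1.8  0.7  2.1  1.9]
[4.25697457e+02 1.32168705e+02 2.45551647e-01 6.66631105e-01] 9.81830114618348 [-1.  -0.6  0.5 -3.4  3.  -0.2 -0.   1.3 -1.8  0.7  2.1  1.9]
grip [605.54662769 177.24050455 215.33025402]
tape [ 386. -189.    0.]
mark [410. 317.   0.]
eraser [539. -20.   0.]
stapler [ 366. -390.    0.]
```

The scene picture shows the arm partly hiding the slope. The top picture shows it clearly: board corners near (148,192), (268,172), (288,277), (178,292), slot around (212,197), red pawls at (282,212) and (157,235). I'll zoom in for the corners.

```bash
python3 - <<'E'
import cv2
a=cv2.imread('pics/t0.png')[160:310,135:335]
cv2.imwrite('pics/t0c.png',cv2.resize(a,(800,600),interpolation=cv2.INTER_CUBIC))
E
```

```text
(no output)
```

View pics/t0c.png

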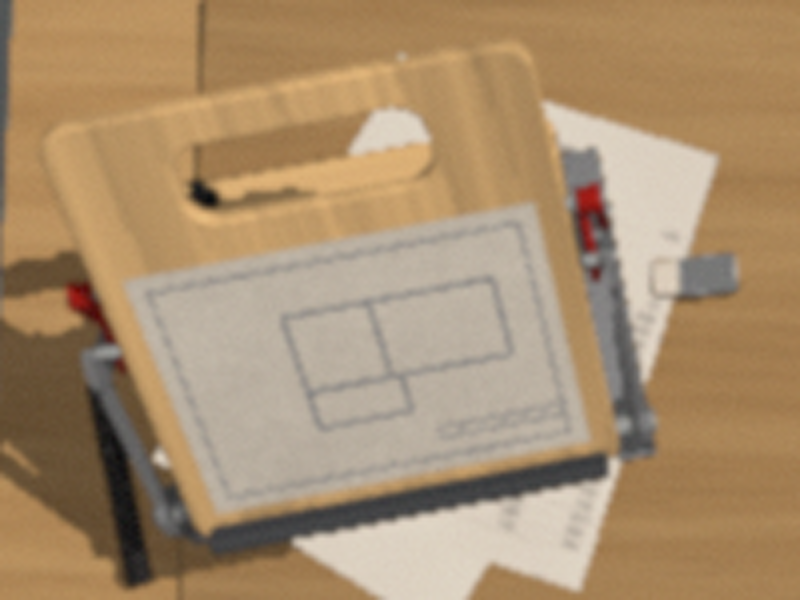

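```bash
cat > fit.py <<'E'
from h import *
from scipy.optimize import least_squares
def bp(p,X):  # board coords -> world
    x,y,w,th=p; X=np.atleast_2d(X)
    c,s=np.cos(th),np.sin(th); u=X[:,0]*c-X[:,2]*s; z=X[:,0]*s+X[:,2]*c
    return np.c_[x+u*np.cos(w)-X[:,1]*np.sin(w), y+u*np.sin(w)+X[:,1]*np.cos(w), 58+z]
E
python3 - <<'E'
from fit import *
P=[(254,120,14),(254,-120,14),(232,62,14),(232,-62,14),(188,62,14),(188,-62,14)]
uv=np.array([(37,135),(533,39),(178,148),(432,103),(190,224),(436,182)])/4.+[135,160]
f=lambda p:np.concatenate([(proj('top',bp(p,P))-uv).ravel(),.7*(proj('top',bp(p,(0,0,0)))-[240,276]).ravel(),.7*(proj('scene',bp(p,(243,0,9)))-[244,242]).ravel(),.7*(proj('scene',bp(p,(210,0,9)))-[250,250]).ravel()])
r=least_squares(f,[425,132,.2,.6]);p=r.x;print(p,r.cost,r.fun.round(1))
for th in(.55,.68):
  q=least_squares(lambda v:f([*v,th]),p[:3]);print(th,q.x,q.cost)
print(bp(p,(243,0,9)))
E
```

```text
[4.24032358e+02 1.34878828e+02 2.18595197e-01 6.83229655e-01] 13.79891560779396 [-0.5 -0.5  0.3  0.2 -1.8  0.3 -1.8 -0.3  2.1  0.1  2.3 -1.  -1.6  0.1
 -0.1 -0.   2.4  1. ]
0.55 [4.10498096e+02 1.33832926e+02 2.23059325e-01] 48.71029488656534
0.68 [4.23663559e+02 1.34845782e+02 2.18690136e-01] 13.820148967480932
[[602.45689187 174.51491621 218.38599176]]
```

{"fn": "jog_arm", "kwargs": {
  "deltas": [
    [0.55,[0,0,0.036],[0,0,0]],
    [0.55,[0,0,0.036],[0,0,0]],
    [0.55,[0,0,0.036],[0,0,0]],
    [0.55,[0,0,0.036],[0,0,0]],
    [0.55,[0,0,0.036],[0,0,0]],
    [0.55,[0.0244,-0.0324,0],[0,0,-4.2]],
    [0.55,[0.0244,-0.0324,0],[0,0,-4.2]],
    [0.55,[0.0244,-0.0324,0],[0,0,-4.2]],
    [0.55,[0.0244,-0.0324,0],[0,0,-4.2]],
    [0.55,[0.0244,-0.0324,0],[0,0,-4.2]],
    [0.55,[0.0244,-0.0324,0],[0,0,-4.2]],
    [0.55,[0.0244,-0.0324,0],[0,0,-4.2]]
  ]
}}

```text
time: 1.9
tcp_pos: [376.5, 388.3, 422.7]
eef_rot: [3.141, -0.0, 2.304]
force: [1.0, 0.6, 0.1]
grip_width: 0.552
grasp_force: 0.0
```

{"fn": "jog_arm", "kwargs": {
  "deltas": [
    [0.55,[0.0244,-0.0324,0],[0,0,-4.2]],
    [0.55,[0.0244,-0.0324,0],[0,0,-4.2]],
    [0.55,[0.0244,-0.0324,0],[0,0,-4.2]],
    [0.55,[0.0244,-0.0324,0],[0,0,-4.2]],
    [0.55,[0.0244,-0.0324,0],[0,0,-4.2]],
    [0.55,[0.0244,-0.0324,0],[0,0,-4.2]],
    [0.55,[0.0244,-0.0324,0],[0,0,-4.2]],
    [0.55,[0,0,-0.02],[1.4,-6.3,0]],
    [0.55,[0,0,-0.02],[1.4,-6.3,0]],
    [0.55,[0,0,-0.02],[1.4,-6.3,0]],
    [0.55,[0,0,-0.01],[1.4,-6.3,0]],
    [0.55,[0,0,0],[1.4,-6.3,0]]
  ]
}}

```text
time: 2.9
tcp_pos: [544.8, 162.8, 350.0]
eef_rot: [2.577, 0.002, 1.794]
force: [-0.7, -1.4, -0.2]
grip_width: 0.553
grasp_force: 0.0
```

{"fn": "jog_arm", "kwargs": {
  "deltas": [
    [0.55,[0,0,-0.01],[1.4,-6.4,0]],
    [0.55,[0,0,0],[0,0,0]]
  ]
}}

```text
time: 3.07
tcp_pos: [537.3, 160.4, 331.9]
eef_rot: [2.476, 0.006, 1.795]
force: [-3.5, -2.5, -4.7]
grip_width: 0.547
grasp_force: 0.0
```

```bash
python3 - <<'E'
from fit import *
s=env.sense();print(s['tcp_pos'],s['eef_rot'],s['qpos'])
a=save('wrist','pics/w1.png')
for n in('grip_bar','slot','hinge_mid'):
  print(n,[(np.round(r['uv']),round(r['conf'],2)) for r in env.place_of('wrist',n)[:2]])
p=(424,134.9,.2186,.68)
print(proj('wrist',bp(p,[(243,0,9),(210,0,9),(254,120,14),(254,-120,14)])))
env.get_image('scene')
for n in('grip_bar','slot','hinge_mid'):
  print(n,[(np.round(r['uv']),round(r['conf'],2)) for r in env.place_of('scene',n)[:2]])
print(proj('scene',bp(p,[(243,0,9),(210,0,9),(0,0,0)])))
E
```

```text
[537.27302264 160.3551036  331.9059688 ] [2.47611155 0.00634245 1.79524536] [-0.32660643 -0.11100831 -0.0802587   2.22518601  0.29533035  0.38616962
 -0.42002646]
grip_bar [(array([290., 228.]), 0.59), (array([ 10., 205.]), 0.51)]
slot []
hinge_mid [(array([  4., 217.]), 0.83)]
[[265.79116501 230.95800654]
 [225.66551908 230.80764728]
 [273.90360595  68.60461699]
 [282.14529177 356.59044755]]
grip_bar [(array([241., 242.]), 0.69)]
slot [(array([251., 252.]), 0.94)]
hinge_mid []
[[243.66828031 242.0302547 ]
 [253.2884957  251.52782603]
 [309.67636599 309.53635812]]
```

View pics/w1.png

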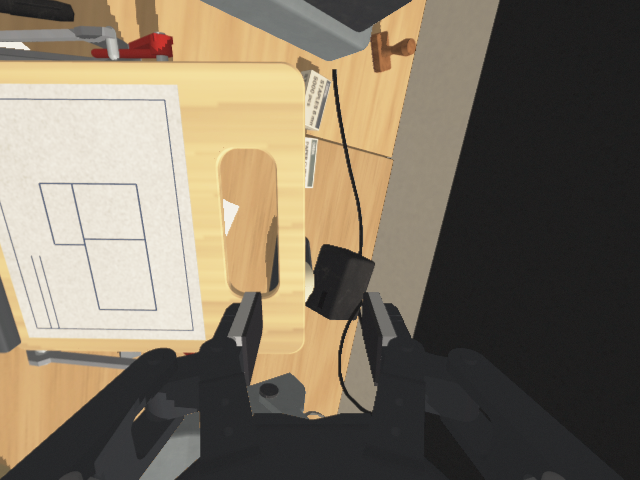

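The wrist picture shows the slot centred near (248,222), the back edge at u≈304, back corners about (304,62) and (304,354). The fingers straddle the bar direction but read about 20 mm short of my model; the arm may still have been settling, so I check again.

```bash
python3 - <<'E'
from fit import *
s=env.sense();print(s['tcp_pos'],s['eef_rot'],s['qpos'],s['qvel'].round(3) if hasattr(s['qvel'],'round') else s['qvel'],s['force'],s['tau'])
K,R,t=cam('wrist');print(K,'\ncampos',-R.T@t,'axes',R.round(3))
from scipy.spatial.transform import Rotation as Ro
T=Ro.from_euler('xyz',s['eef_rot']).as_matrix();print('cam in tool',T.T@(-R.T@t-s['tcp_pos']),(R@T).round(3))
p=(424,134.9,.2186,.68)
print(proj('wrist',bp(p,[(254,120,14),(254,-120,14),(232,0,14),(188,0,14)])))
save('wrist','pics/w2.png')
g=cv2.cvtColor(cv2.imread('pics/w2.png'),cv2.COLOR_BGR2HSV);print(g[200,200:320:3].tolist())
E
```

```text
[548.57244875 163.92566378 344.4864442 ] [2.46189269 0.0029538  1.79294271] [-0.32741448 -0.10603795 -0.07713487  2.19747341  0.28967734  0.39403006
 -0.41400394] [ 0.001 -0.001 -0.004  0.026  0.005 -0.006 -0.005] [-0.75148819  0.81484831  0.19118976] [ 9.85677674e-03 -2.41542935e+01  5.51740243e-02 -3.08702123e+01
  5.06881569e-01 -2.97344595e+00  1.78756047e-02]
[[338.61151014   0.         311.64026337]
 [  0.         338.61151014 237.60284709]
 [  0.           0.           1.        ]] 
campos [449.37229505 227.18983776 446.59077342] axes [[ 0.758  0.173  0.629]
 [ 0.011 -0.968  0.252]
 [ 0.652 -0.184 -0.735]]
cam in tool [ 8.32637629e+01 -8.36802717e-02 -1.31664190e+02] [[-0.     1.    -0.   ]
 [-0.947 -0.    -0.321]
 [-0.321  0.     0.947]]
[[275.49077424  68.56140468]
 [283.31475871 357.07310313]
 [252.69535052 233.06412405]
 [198.15584575 232.84515077]]
[[23, 17, 242], [22, 11, 244], [22, 12, 243], [16, 96, 215], [17, 119, 213], [17, 117, 209], [16, 115, 210], [17, 113, 216], [17, 114, 215], [17, 112, 217], [17, 112, 216], [17, 114, 215], [17, 115, 213], [16, 118, 210], [17, 117, 209], [16, 117, 209], [16, 118, 209], [16, 117, 209], [21, 94, 238], [21, 92, 240], [22, 93, 239], [21, 92, 240], [22, 94, 239], [22, 93, 239], [22, 93, 239], [22, 94, 239], [22, 90, 242], [18, 112, 218], [17, 113, 215], [17, 117, 209], [17, 117, 210], [16, 116, 214], [16, 117, 212], [17, 115, 212], [17, 116, 213], [17, 117, 210], [17, 116, 215], [17, 113, 215], [17, 112, 214], [17, 117, 210]]
```

{"fn": "jog_arm", "kwargs": {
  "deltas": [
    [0.55,[-0.0278,-0.0065,-0.023],[0,0,0]],
    [0.55,[0.0184,0.0041,-0.0233],[0,0,0]],
    [0.55,[0.0184,0.0041,-0.0233],[0,0,0]],
    [0.55,[0.0184,0.0041,-0.0233],[0,0,0]],
    [0.55,[0,0,0],[0,0,0]],
    [0.55,[0,0,0],[0,0,0]],
    [0.55,[0,0,0],[0,0,0]]
  ]
}}

```text
time: 4.1
tcp_pos: [568.2, 165.8, 258.3]
eef_rot: [2.464, 0.009, 1.79]
force: [-0.9, 0.3, -0.3]
grip_width: 0.551
grasp_force: 0.0
```

```bash
cat >> fit.py <<'E'
def tb(p,T):  # world -> board coords
    x,y,w,th=p; d=np.array(T)-[x,y,58]; u=d[0]*np.cos(w)+d[1]*np.sin(w); l=-d[0]*np.sin(w)+d[1]*np.cos(w); c,s=np.cos(th),np.sin(th)
    return np.array([u*c+d[2]*s,l,-u*s+d[2]*c])
p=(424,134.9,.2186,.68)
E
python3 - <<'E'
from fit import *
s=env.sense();print(s['tcp_pos'],s['eef_rot'],np.round(s['qpos'],3),tb(p,s['tcp_pos']))
T=np.array(s['tcp_pos'])
a=save('wrist','pics/w3.png')
print(proj('wrist',bp(p,[(254,120,14),(254,-120,14),(232,0,14),(188,0,14)])))
E
```

```text
[568.15832766 165.83711809 258.32570005] [2.46431812 0.00878528 1.78999963] [-0.147  0.068 -0.26   2.257  0.747  0.203 -0.867] [240.60621346  -1.06175251  63.06058624]
[[341.25440288  37.73033446]
 [329.38658325 427.59700958]
 [296.51241633 271.10210775]
 [221.22868242 270.65067809]]
```

View pics/w3.png

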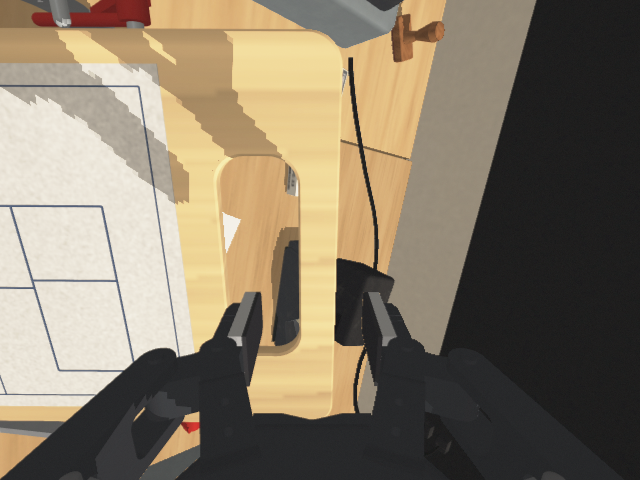

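The slot (u 218–298) and bar (u 300–340) lie neatly between the fingers. Joint 6 is at its lower limit, though, so I'll grip with less tilt than square.

{"fn": "jog_arm", "kwargs": {
  "deltas": [
    [0.55,[0,0,0],[-1.4,6.5,0]],
    [0.55,[0,0,0],[-1.4,6.5,0]],
    [0.55,[0,0,0],[0,0,0]],
    [0.55,[0,0,0],[0,0,0]],
    [0.55,[0,0,0],[0,0,0]]
  ]
}}

```text
time: 4.57
tcp_pos: [571.9, 159.8, 258.6]
eef_rot: [2.596, 0.026, 1.779]
force: [-0.4, 0.5, -0.1]
grip_width: 0.549
grasp_force: 0.0
```

```bash
python3 - <<'E'
from fit import *
s=env.sense();print(s['tcp_pos'],s['eef_rot'],np.round(s['qpos'],3),tb(p,s['tcp_pos']))
E
```

```text
[571.89957051 159.83768816 258.5913404 ] [2.59593985 0.02592385 1.77851006] [-0.065  0.104 -0.336  2.145  0.405  0.391 -0.511] [242.60143909  -7.72974581  61.78875201]
```

{"fn": "jog_arm", "kwargs": {
  "deltas": [
    [0.55,[0,0.006,0],[-1.3,5.6,0]],
    [0.55,[0.007,0.002,-0.01],[0,0,0]],
    [0.55,[0.007,0.002,-0.01],[0,0,0]],
    [0.55,[0.007,0.002,-0.01],[0,0,0]],
    [0.55,[0,0,0],[0,0,0]],
    [0.55,[0,0,0],[0,0,0]]
  ]
}}

```text
time: 5.07
tcp_pos: [591.8, 171.7, 227.0]
eef_rot: [2.701, 0.028, 1.782]
force: [0.1, -0.4, 0.2]
grip_width: 0.549
grasp_force: 0.0
```

```bash
python3 - <<'E'
from fit import *
s=env.sense();print(s['tcp_pos'],s['eef_rot'],np.round(s['qpos'],3),tb(p,s['tcp_pos']))
E
```

```text
[591.76156391 171.73643944 226.97096891] [2.70056669 0.02817749 1.78219556] [-0.083  0.226 -0.335  2.042  0.387  0.484 -0.484] [239.80182397  -0.42149536  23.38720793]
```

{"fn": "jog_arm", "kwargs": {
  "deltas": [
    [0.55,[0.0053,0.0012,-0.0057],[0,0,0]],
    [0.55,[0.0053,0.0012,-0.0057],[0,0,0]],
    [0.55,[0.0053,0.0012,-0.0057],[0,0,0]],
    [0.55,[0,0,0],[0,0,0]],
    [0.55,[0,0,0],[0,0,0]]
  ]
}}

```text
time: 5.48
tcp_pos: [608.9, 175.5, 210.4]
eef_rot: [2.7, 0.027, 1.781]
force: [0.8, -0.3, -0.6]
grip_width: 0.55
grasp_force: 0.0
```

```bash
python3 - <<'E'
from fit import *
s=env.sense();print(s['tcp_pos'],s['eef_rot'],s['force'],tb(p,s['tcp_pos']))
save('wrist','pics/w4.png')
E
```

```text
[608.89666634 175.50263737 210.35367092] [2.70010625 0.02710924 1.78149593] [ 0.8313647  -0.29031439 -0.57799784] [242.99477395  -0.4608977   -0.56553915]
```

View pics/w4.png

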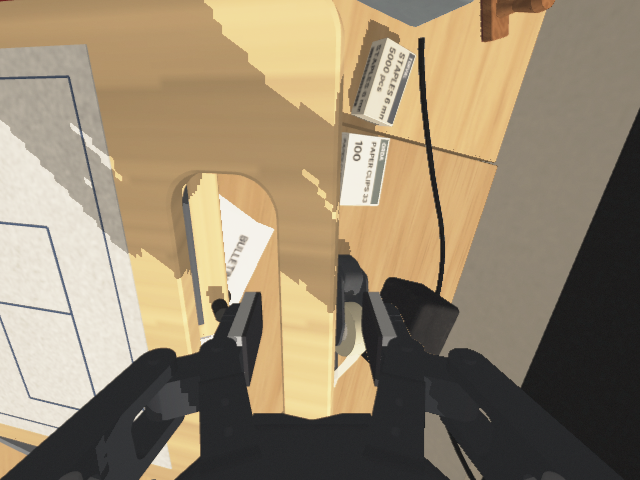

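The fingers straddle the bar (u 280–338), the left one at (245,330) in the slot and the right one at (380,330) behind the edge. Closing.

{"fn": "jog_arm", "kwargs": {
  "deltas": [
    [0.1,[0,0,0],[0,0,0]],
    [0.1,[0,0,0],[0,0,0]],
    [0.1,[0,0,0],[0,0,0]],
    [0.1,[0,0,0],[0,0,0]],
    [0.1,[0,0,0],[0,0,0]]
  ],
  "newtons": 35
}}

```text
time: 5.95
tcp_pos: [607.6, 175.3, 210.3]
eef_rot: [2.702, 0.028, 1.782]
force: [-4.5, -0.7, 0.9]
grip_width: 0.257
grasp_force: 34.1
```

{"fn": "jog_arm", "kwargs": {
  "deltas": [
    [0.1,[-0.0044,-0.001,0.0049],[0.2,-0.9,0]],
    [0.1,[-0.0044,-0.001,0.0049],[0.2,-0.9,0]],
    [0.1,[-0.0047,-0.001,0.0047],[0.2,-0.9,0]],
    [0.1,[-0.0047,-0.001,0.0047],[0.2,-0.9,0]],
    [0.1,[-0.0049,-0.0011,0.0043],[0.2,-0.9,0]],
    [0.1,[-0.0049,-0.0011,0.0043],[0.2,-0.9,0]],
    [0.1,[0,0,0],[0,0,0]],
    [0.1,[0,0,0],[0,0,0]]
  ]
}}

```text
time: 6.62
tcp_pos: [580.2, 169.1, 239.0]
eef_rot: [2.603, 0.027, 1.779]
force: [-2.0, 0.2, -5.8]
grip_width: 0.258
grasp_force: 37.2
```

```bash
cat >> fit.py <<'E'
def rep():
    s=env.sense();T=np.array(s['tcp_pos']);from_=None
    from scipy.spatial.transform import Rotation as Ro
    M=Ro.from_euler('xyz',s['eef_rot']).as_matrix(); B=T-8*M[:,2]; q=tb((*p[:3],0),B)
    print('t',round(s['time'],2),'TCP',T.round(1),'tilt',round(np.arctan2(np.hypot(*M[:2,2])*np.sign(M[0,2]),-M[2,2]),3),'board',round(np.arctan2(q[2],q[0])-np.arctan2(9,243),3),'r',round(np.hypot(q[0],q[2]),1),'lat',round(q[1],1),'F',np.round(s['force'],1),'grip',round(s['grip_width'],3),round(s['grasp_force'],1),'q',np.round(s['qpos'],2))
E
python3 - <<'E'
from fit import *
rep()
E
```

```text
t 6.62 TCP [580.2 169.1 239. ] tilt 0.539 board 0.842 r 244.1 lat -0.3 F [-2.   0.2 -5.8] grip 0.258 37.2 q [-0.13  0.15 -0.29  2.14  0.48  0.37 -0.6 ]
```

{"fn": "jog_arm", "kwargs": {
  "deltas": [
    [0.1,[-0.0051,-0.0011,0.0042],[0.2,-0.6,0]],
    [0.1,[-0.0051,-0.0011,0.0041],[0.2,-0.6,0]],
    [0.1,[0,0,0],[0,0,0]],
    [0.1,[0,0,0],[0,0,0]]
  ]
}}

```text
time: 6.95
tcp_pos: [570.4, 166.9, 247.3]
eef_rot: [2.581, 0.024, 1.778]
force: [-0.7, -0.3, -6.5]
grip_width: 0.257
grasp_force: 37.6
```

```bash
python3 - <<'E'
from fit import *
rep()
a=save('top','pics/t5.png');print(env.boxes_of('top','pawl')[:3])
b=save('scene','pics/s5.png');print(env.boxes_of('scene','pawl')[:3])
f=lambda i,y,x:cv2.resize(i[y:y+150,x:x+200],(400,300),interpolation=2)
w=save('wrist','pics/w5.png')
cv2.imwrite('pics/c5.png',np.vstack([np.hstack([f(a,160,135),f(b,190,170)]),np.hstack([cv2.resize(w,(400,300)),cv2.resize(cv2.imread('pics/t0.png')[160:310,135:335,::-1],(400,300))])])[:,:,::-1])
E
```

```text
t 6.95 TCP [570.4 166.9 247.3] tilt 0.562 board 0.895 r 244.2 lat -0.3 F [-0.7 -0.3 -6.5] grip 0.257 37.6 q [-0.13  0.12 -0.29  2.17  0.48  0.35 -0.61]
[{'bbox': [146.2, 208.7, 288.9, 247.2], 'conf': 0.6}]
[{'bbox': [232.5, 227.4, 307.3, 316.2], 'conf': 0.41}]
```

View pics/c5.png

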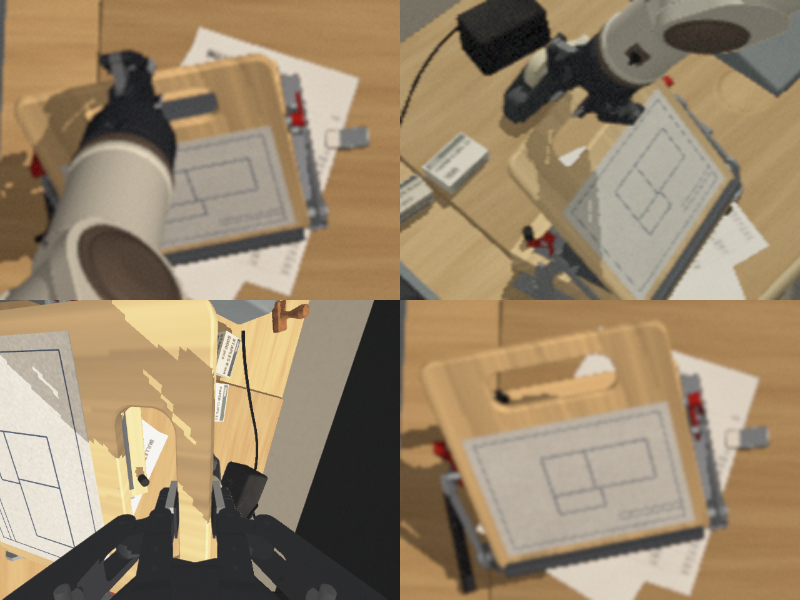

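The pictures show the board held near the top of its travel, but I can't tell the pawl state from them. I'll nudge up slightly, then lower slowly. A free pass below 0.68 will show the pawls are clear.

```bash
cat >> fit.py <<'E'
def plan(th0,th1,n,rot):
    u=lambda t:np.array([243*np.cos(t)-9*np.sin(t)+0,243*np.sin(t)+9*np.cos(t)])
    th=np.linspace(th0,th1,n+1)
    for a,b in zip(th,th[1:]):
        m=(a+b)/2; d=u(b)-u(a)
        # tool turn about TCP moves bar by turn x 8mm: negligible
        print('[0.1, [%.4f, %.4f, %.4f], [%.1f, %.1f, 0]],'%(d[0]*.976/1e3,d[0]*.217/1e3,d[1]/1e3,-rot*.217,rot*.976))
E
python3 - <<'E'
from fit import *
plan(.91,.58,10,2);print();plan(.58,0,18,2)
E
```

```text
[0.1, [0.0063, 0.0014, -0.0048], [-0.4, 2.0, 0]],
[0.1, [0.0061, 0.0014, -0.0050], [-0.4, 2.0, 0]],
[0.1, [0.0060, 0.0013, -0.0052], [-0.4, 2.0, 0]],
[0.1, [0.0058, 0.0013, -0.0054], [-0.4, 2.0, 0]],
[0.1, [0.0056, 0.0012, -0.0056], [-0.4, 2.0, 0]],
[0.1, [0.0054, 0.0012, -0.0058], [-0.4, 2.0, 0]],
[0.1, [0.0052, 0.0012, -0.0060], [-0.4, 2.0, 0]],
[0.1, [0.0050, 0.0011, -0.0061], [-0.4, 2.0, 0]],
[0.1, [0.0048, 0.0011, -0.0063], [-0.4, 2.0, 0]],
[0.1, [0.0046, 0.0010, -0.0065], [-0.4, 2.0, 0]],

[0.1, [0.0043, 0.0010, -0.0065], [-0.4, 2.0, 0]],
[0.1, [0.0041, 0.0009, -0.0066], [-0.4, 2.0, 0]],
[0.1, [0.0039, 0.0009, -0.0067], [-0.4, 2.0, 0]],
[0.1, [0.0037, 0.0008, -0.0069], [-0.4, 2.0, 0]],
[0.1, [0.0035, 0.0008, -0.0070], [-0.4, 2.0, 0]],
[0.1, [0.0033, 0.0007, -0.0071], [-0.4, 2.0, 0]],
[0.1, [0.0030, 0.0007, -0.0072], [-0.4, 2.0, 0]],
[0.1, [0.0028, 0.0006, -0.0073], [-0.4, 2.0, 0]],
[0.1, [0.0026, 0.0006, -0.0074], [-0.4, 2.0, 0]],
[0.1, [0.0023, 0.0005, -0.0075], [-0.4, 2.0, 0]],
[0.1, [0.0021, 0.0005, -0.0075], [-0.4, 2.0, 0]],
[0.1, [0.0019, 0.0004, -0.0076], [-0.4, 2.0, 0]],
[0.1, [0.0016, 0.0004, -0.0077], [-0.4, 2.0, 0]],
[0.1, [0.0014, 0.0003, -0.0077], [-0.4, 2.0, 0]],
[0.1, [0.0011, 0.0003, -0.0077], [-0.4, 2.0, 0]],
[0.1, [0.0009, 0.0002, -0.0078], [-0.4, 2.0, 0]],
[0.1, [0.0007, 0.0001, -0.0078], [-0.4, 2.0, 0]],
[0.1, [0.0004, 0.0001, -0.0078], [-0.4, 2.0, 0]],
```

{"fn": "jog_arm", "kwargs": {
  "deltas": [
    [0.1,[-0.0028,-0.0006,0.0022],[0,0,0]],
    [0.1,[0,0,0],[0,0,0]],
    [0.1,[0,0,0],[0,0,0]]
  ]
}}

```text
time: 7.45
tcp_pos: [567.8, 166.4, 249.2]
eef_rot: [2.581, 0.024, 1.778]
force: [-1.7, -0.1, -5.3]
grip_width: 0.255
grasp_force: 37.7
```

{"fn": "jog_arm", "kwargs": {
  "deltas": [
    [0.1,[0.0063,0.0014,-0.0048],[-0.4,2,0]],
    [0.1,[0.0061,0.0014,-0.005],[-0.4,2,0]],
    [0.1,[0.006,0.0013,-0.0052],[-0.4,2,0]],
    [0.1,[0.0058,0.0013,-0.0054],[-0.4,2,0]],
    [0.1,[0.0056,0.0012,-0.0056],[-0.4,2,0]],
    [0.1,[0.0054,0.0012,-0.0058],[-0.4,2,0]],
    [0.1,[0.0052,0.0012,-0.006],[-0.4,2,0]],
    [0.1,[0.005,0.0011,-0.0061],[-0.4,2,0]],
    [0.1,[0,0,0],[0,0,0]]
  ]
}}

```text
time: 8.2
tcp_pos: [612.7, 176.5, 202.8]
eef_rot: [2.871, 0.019, 1.784]
force: [-4.0, -2.2, -9.8]
grip_width: 0.258
grasp_force: 37.5
```

```bash
python3 - <<'E'
from fit import *
rep()
E
```

```text
t 8.2 TCP [612.7 176.5 202.8] tilt 0.271 board 0.637 r 244.5 lat -0.1 F [-4.  -2.2 -9.8] grip 0.258 37.5 q [-0.07  0.36 -0.35  1.87  0.29  0.68 -0.37]
```

The board went below 0.68 with its weight still hanging on the tool, so the pawls are clear. Continuing down.

{"fn": "jog_arm", "kwargs": {
  "deltas": [
    [0.1,[0.0048,0.0011,-0.0063],[-0.2,1.2,0]],
    [0.1,[0.0046,0.001,-0.0065],[-0.2,1.2,0]],
    [0.1,[0.0043,0.001,-0.0065],[-0.2,1.2,0]],
    [0.1,[0.0041,0.0009,-0.0066],[-0.2,1.2,0]],
    [0.1,[0.0039,0.0009,-0.0067],[-0.2,1.2,0]],
    [0.1,[0.0037,0.0008,-0.0069],[-0.2,1.2,0]],
    [0.1,[0.0035,0.0008,-0.007],[-0.2,1.2,0]],
    [0.1,[0.0033,0.0007,-0.0071],[-0.2,1.2,0]],
    [0.1,[0.003,0.0007,-0.0072],[-0.2,1.2,0]],
    [0.1,[0.0028,0.0006,-0.0073],[-0.2,1.2,0]],
    [0.1,[0,0,0],[0,0,0]]
  ]
}}

```text
time: 9.12
tcp_pos: [648.7, 184.6, 134.5]
eef_rot: [3.085, 0.01, 1.788]
force: [-8.6, -1.5, -5.4]
grip_width: 0.258
grasp_force: 34.8
```

```bash
python3 - <<'E'
from fit import *
rep()
E
```

```text
t 9.12 TCP [648.7 184.6 134.5] tilt 0.058 board 0.316 r 244.7 lat -0.1 F [-8.6 -1.5 -5.4] grip 0.258 34.8 q [-0.08  0.61 -0.34  1.63  0.27  0.89 -0.31]
```

{"fn": "jog_arm", "kwargs": {
  "deltas": [
    [0.1,[0.0025,0.0006,-0.0074],[-0.1,0.6,0]],
    [0.1,[0.0022,0.0005,-0.0075],[-0.1,0.6,0]],
    [0.1,[0.002,0.0005,-0.0075],[-0.1,0.6,0]],
    [0.1,[0.0018,0.0004,-0.0076],[-0.1,0.6,0]],
    [0.1,[0.0015,0.0004,-0.0077],[-0.1,0.6,0]],
    [0.1,[0.0013,0.0003,-0.0077],[-0.1,0.6,0]],
    [0.1,[0.001,0.0003,-0.0077],[-0.1,0.6,0]],
    [0.1,[0.0008,0.0002,-0.0078],[-0.1,0.6,0]],
    [0.1,[0,0,0],[0,0,0]],
    [0.1,[0,0,0],[0,0,0]]
  ]
}}

```text
time: 9.95
tcp_pos: [661.4, 187.5, 74.9]
eef_rot: [-3.115, 0.006, 1.789]
force: [-9.7, -2.6, -3.0]
grip_width: 0.25
grasp_force: 35.0
```

```bash
python3 - <<'E'
from fit import *
rep()
E
```

```text
t 9.95 TCP [661.4 187.5  74.9] tilt -0.027 board 0.065 r 244.7 lat -0.1 F [-9.7 -2.6 -3. ] grip 0.25 35.0 q [-0.1   0.75 -0.32  1.53  0.28  0.93 -0.3 ]
```

Now the last 16 mm down onto the bumpers, in small steps, watching the force.

{"fn": "jog_arm", "kwargs": {
  "deltas": [
    [0.1,[0,0,-0.005],[0,0,0]],
    [0.1,[-0.0005,0,-0.005],[0,0,0]],
    [0.1,[-0.0005,0,-0.004],[0,0,0]],
    [0.1,[0,0,0],[0,0,0]],
    [0.1,[0,0,0],[0,0,0]]
  ]
}}

```text
time: 10.37
tcp_pos: [662.1, 187.7, 63.2]
eef_rot: [-3.119, 0.006, 1.788]
force: [-9.0, -3.2, 1.7]
grip_width: 0.25
grasp_force: 35.2
```

```bash
python3 - <<'E'
from fit import *
rep()
E
```

```text
t 10.37 TCP [662.1 187.7  63.2] tilt -0.023 board 0.017 r 244.5 lat -0.1 F [-9.  -3.2  1.7] grip 0.25 35.2 q [-0.1   0.76 -0.32  1.54  0.28  0.91 -0.3 ]
```

{"fn": "jog_arm", "kwargs": {
  "deltas": [
    [0.1,[-0.001,0,-0.003],[0,0,0]],
    [0.1,[0,0,-0.002],[0,0,0]],
    [0.1,[0,0,0],[0,0,0]],
    [0.1,[0,0,0],[0,0,0]],
    [0.1,[0,0,0],[0,0,0]]
  ]
}}

```text
time: 10.78
tcp_pos: [662.2, 187.8, 63.0]
eef_rot: [-3.121, 0.007, 1.788]
force: [-17.9, -7.3, 26.2]
grip_width: 0.25
grasp_force: 38.2
```

```bash
python3 - <<'E'
from fit import *
rep()
E
```

```text
t 10.78 TCP [662.2 187.8  63. ] tilt -0.021 board 0.016 r 244.5 lat -0.0 F [-17.9  -7.3  26.2] grip 0.25 38.2 q [-0.1   0.76 -0.32  1.54  0.28  0.91 -0.3 ]
```

The bumpers are taking the load at 26 N, so the board is flat. Now raising to about 0.33.

```bash
python3 - <<'E'
from fit import *
plan(0,.33,10,-1)
E
```

```text
[0.1, [-0.0004, -0.0001, 0.0080], [0.2, -1.0, 0]],
[0.1, [-0.0007, -0.0002, 0.0080], [0.2, -1.0, 0]],
[0.1, [-0.0009, -0.0002, 0.0080], [0.2, -1.0, 0]],
[0.1, [-0.0012, -0.0003, 0.0079], [0.2, -1.0, 0]],
[0.1, [-0.0014, -0.0003, 0.0079], [0.2, -1.0, 0]],
[0.1, [-0.0017, -0.0004, 0.0078], [0.2, -1.0, 0]],
[0.1, [-0.0019, -0.0004, 0.0078], [0.2, -1.0, 0]],
[0.1, [-0.0022, -0.0005, 0.0077], [0.2, -1.0, 0]],
[0.1, [-0.0024, -0.0005, 0.0076], [0.2, -1.0, 0]],
[0.1, [-0.0027, -0.0006, 0.0075], [0.2, -1.0, 0]],
```

{"fn": "jog_arm", "kwargs": {
  "deltas": [
    [0.1,[0.001,0,0.004],[0,0,0]],
    [0.1,[0,0,0],[0,0,0]],
    [0.1,[0,0,0],[0,0,0]]
  ]
}}

```text
time: 11.03
tcp_pos: [662.2, 187.7, 63.2]
eef_rot: [-3.119, 0.006, 1.788]
force: [-10.8, -3.7, 8.5]
grip_width: 0.248
grasp_force: 36.0
```

{"fn": "jog_arm", "kwargs": {
  "deltas": [
    [0.1,[-0.0004,-0.0001,0.008],[0.2,-1,0]],
    [0.1,[-0.0007,-0.0002,0.008],[0.2,-1,0]],
    [0.1,[-0.0009,-0.0002,0.008],[0.2,-1,0]],
    [0.1,[-0.0012,-0.0003,0.0079],[0.2,-1,0]],
    [0.1,[-0.0014,-0.0003,0.0079],[0.2,-1,0]],
    [0.1,[-0.0017,-0.0004,0.0078],[0.2,-1,0]],
    [0.1,[-0.0019,-0.0004,0.0078],[0.2,-1,0]],
    [0.1,[-0.0022,-0.0005,0.0077],[0.2,-1,0]],
    [0.1,[-0.0024,-0.0005,0.0076],[0.2,-1,0]],
    [0.1,[-0.0027,-0.0006,0.0075],[0.2,-1,0]],
    [0.1,[0,0,0],[0,0,0]],
    [0.1,[0,0,0],[0,0,0]]
  ]
}}

```text
time: 12.03
tcp_pos: [647.8, 184.5, 140.9]
eef_rot: [2.983, 0.009, 1.787]
force: [-3.4, -2.7, -7.8]
grip_width: 0.245
grasp_force: 43.5
```

```bash
python3 - <<'E'
from fit import *
rep()
E
```

```text
t 12.03 TCP [647.8 184.5 140.9] tilt 0.159 board 0.342 r 245.3 lat -0.0 F [-3.4 -2.7 -7.8] grip 0.245 43.5 q [-0.08  0.55 -0.33  1.72  0.3   0.76 -0.34]
```

{"fn": "jog_arm", "kwargs": {
  "deltas": [
    [0.1,[0.0013,0.0003,-0.004],[0,0.4,0]],
    [0.1,[0.0013,0.0003,-0.004],[0,0.4,0]],
    [0.1,[0.0013,0.0003,-0.004],[0,0.4,0]],
    [0.1,[0,0,0],[0,0,0]],
    [0.1,[0,0,0],[0,0,0]]
  ]
}}

```text
time: 12.45
tcp_pos: [651.5, 185.3, 129.3]
eef_rot: [3.005, 0.005, 1.787]
force: [-8.8, -4.9, 5.1]
grip_width: 0.246
grasp_force: 42.4
```

```bash
python3 - <<'E'
from fit import *
rep()
E
```

```text
t 12.45 TCP [651.5 185.3 129.3] tilt 0.136 board 0.292 r 245.1 lat -0.1 F [-8.8 -4.9  5.1] grip 0.246 42.4 q [-0.08  0.58 -0.33  1.7   0.29  0.77 -0.33]
```

The notch is carrying the board (the force reversed at about 0.28). Release and retreat along the normal.

{"fn": "jog_arm", "kwargs": {
  "deltas": [
    [0.3,[0,0,0],[0,0,0]],
    [0.45,[0,0,0],[0,0,0]],
    [0.55,[0,0,0],[0,0,0]],
    [0.55,[0,0,0],[0,0,0]],
    [0.55,[0,0,0],[0,0,0]]
  ]
}}

```text
time: 12.87
tcp_pos: [653.0, 186.7, 128.8]
eef_rot: [3.002, 0.003, 1.788]
force: [0.1, 0.0, -0.0]
grip_width: 0.549
grasp_force: 0.0
```

```bash
python3 - <<'E'
from fit import *
rep()
E
```

```text
t 12.87 TCP [653.  186.7 128.8] tilt 0.14 board 0.288 r 246.6 lat 0.9 F [ 0.1  0.  -0. ] grip 0.549 0.0 q [-0.08  0.58 -0.33  1.7   0.29  0.77 -0.33]
```

{"fn": "jog_arm", "kwargs": {
  "deltas": [
    [0.55,[-0.002,-0.0005,0.01],[0,0,0]],
    [0.55,[-0.002,-0.0005,0.01],[0,0,0]],
    [0.55,[-0.002,-0.0005,0.012],[0,0,0]],
    [0.55,[-0.004,-0.001,0.02],[0,0,0]],
    [0.55,[-0.004,-0.001,0.025],[0,0,0]],
    [0.55,[0,0,0.035],[0,0,0]],
    [0.55,[0,0,0.035],[0,0,0]],
    [0.55,[0,0,0.035],[0,0,0]],
    [0.55,[0,0,0],[0,0,0]],
    [0.55,[0,0,0],[0,0,0]]
  ]
}}

```text
time: 13.7
tcp_pos: [639.4, 183.2, 314.7]
eef_rot: [2.997, 0.003, 1.788]
force: [-0.2, 0.9, -1.3]
grip_width: 0.553
grasp_force: 0.0
```

```bash
python3 - <<'E'
from fit import *
rep()
w=save('wrist','pics/w6.png');b=save('scene','pics/s6.png')
q=(*p[:3],0)
for th in(.14,.28,.41):
  print(th,proj('wrist',bp((*p[:3],th),[(254,120,14),(254,-120,14),(232,0,14)])).round().tolist(),proj('scene',bp((*p[:3],th),[(254,120,14),(210,0,9)])).round().tolist())
print([(np.round(r['uv']),round(r['conf'],2)) for r in env.place_of('wrist','slot')[:1]+env.place_of('scene','slot')[:1]])
cv2.imwrite('pics/c6.png',np.hstack([cv2.resize(w,(400,300)),cv2.resize(b[150:330,140:380],(400,300))])[:,:,::-1])
E
```

```text
t 13.7 TCP [639.4 183.2 314.7] tilt 0.145 board 0.841 r 343.9 lat 0.5 F [-0.2  0.9 -1.3] grip 0.553 0.0 q [-0.03  0.38 -0.39  1.56  0.19  1.09 -0.25]
0.14 [[315.0, 79.0], [314.0, 311.0], [293.0, 208.0]] [[198.0, 292.0], [241.0, 267.0]]
0.28 [[309.0, 73.0], [310.0, 329.0], [287.0, 216.0]] [[199.0, 286.0], [242.0, 262.0]]
0.41 [[297.0, 68.0], [301.0, 349.0], [275.0, 225.0]] [[201.0, 281.0], [244.0, 258.0]]
[(array([241., 264.]), 0.58)]
```

View pics/c6.png

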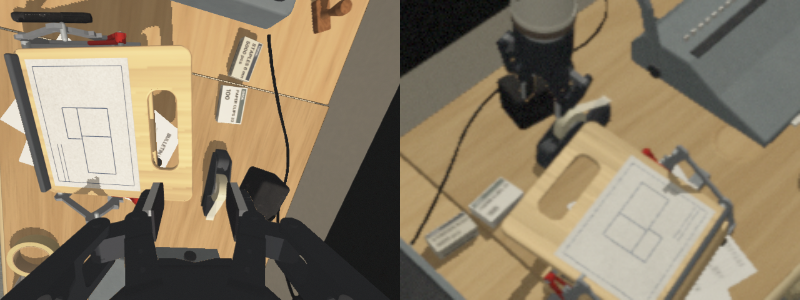

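The wrist picture has the back corners at about (305,74) and (305,322), close to the 0.28 prediction. The gripper is clear, and the marker and tape roll in view are undisturbed. Handing in.

```bash
python3 -c "
from plant import env
print(env.sign_off())"
```

```text
the job is handed in; nothing more can be done
None
```

I threw the pawls clear, lowered the board flat under control, raised it again and left it on the second notch (about 0.28 rad by arm pose and wrist picture), gripper clear; the job is handed in, but it returned no verdict.

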